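# Clamp the chopping board until the clutch knob clicks

### The arm

A 6-joint arm with a two-finger parallel gripper is mounted at the origin on the work surface. World frame = base frame: x ahead of the robot, y to its left, z up, the work surface at z = 0. Lengths are in m, angles in rad, forces in N, time in s.
With the tool pointing down it reaches from about 0.25 to 0.775 m from the base axis. Payload 8.9 kg.
Tool frame: the origin (TCP) lies on the centre line of the jaws, within the pads' length; the fingertips stand 8 mm ahead of it and the grasp point (between the pads) lies 11 mm behind it; z points along the fingers, y is the line along which they close (so a half turn about z gives the same grasp; the last joint's range is limited). The gripper opens to 85 mm and grips with 20 to 120 N. Pads are 22 mm wide; open, the fingers measure 114 mm over their backs; the gripper's body (76 mm by 85 mm) begins 54 mm behind the grasp point. The pads swing forward as they close: fully open they stand 13 mm farther back than shut.
Start: joints at [-1.419, 0.291, -0.153, 1.127, 0, 1.431], TCP at [0.151, -0.503, 0.239] pointing down, gripper open.
Joint ranges: [-2.52, 2.52], [-0.91, 1.74], [-1.3, 1.37], [-1.96, 2.02], [-1.52, 1.47], [-3.14, 3.14]. Speed limits (rad/s): [2.22, 2.22, 2.79, 3.14, 3.14, 3.14].

### API

Orientations are given as a unit quaternion [w, x, y, z].
In Python, from cell import arm gives the robot as it stands.
- The arm moves only by the shell command python3 -m inch 'ROWS' [FORCE]. ROWS is a JSON object of lists of equal length, an entry for each row: "xyz": the shift along the tool's x, y, z in units of 40 mm (1.0 is 40 mm), a list of three; "rotation": the turn, a rotation vector about the tool's x, y, z in units of 5 degrees (1.0 is 5 degrees), a list of three; "claw": the opening, from -1 (shut) to 1 (fully open). In form: {"xyz": [[dx, dy, dz], ...], "rotation": [[rx, ry, rz], ...], "claw": [claw, ...]}. A call has 1 to 10 rows; each row is the pose to reach, as a shift and turn from the pose commanded when the call began, along the tool's axes at that moment; what a row does not reach only later rows make up. A row lasts 1/10 s, in which the tool goes at most 50 mm and 8.59 degrees, less where a joint would pass 70% of its speed; a pose out of reach is approached as far as the arm can. A call with a gripper value outside its range is refused whole. The fingers move at their own pace and stop on an object; FORCE is the grip in N (left out, the last holds). Time passes only in rows, so rows that repeat a pose let the fingers close. It gives the time, the measured TCP pose, the force, the opening and the grip force at its end, in the units of the state.
- arm.get_state(): the state, without advancing time (a new reading comes with each control period).
- arm.snapshot(name): name is "side" or "top" or "wrist"; returns the picture (420x560x3 uint8, red, green, blue); there is no depth.
- arm.camera_info(name): a dict with "K" (3x3 intrinsics, pixels), "cam_to_world" (4x4, takes a point from camera to world coordinates); the wrist camera has in their place "T_tool_cam" (4x4, takes a point from camera to tool coordinates, whose origin is the TCP and whose axes are the flange's). Camera axes: x right, y down, z forward; pixel columns grow to the right and rows downward; lengths in m; the calibration is good to about 2 mm. A picture is of the moment at which its call begins: read the wrist's pose just before it. camera_info takes no time and is no camera call.
- arm.finish_job(): hands the job in; it is judged then, once.
The state is a dict: "clock": time; "q": joint angles; "joint_vel": joint speeds; "joint_torque": joint torques, N m; "position": TCP position; "orientation": TCP orientation; "wrist_force": force on the tool from outside, world axes, zero at the start; "ft_torque": the same for the moment, N m; "grip_width": finger opening in m; "finger_force": force on a finger pad.
Only numpy, scipy, OpenCV 4.12 (cv2) and the standard library are available. Lean on these libraries where they do the work, as an engineer would, in place of code of your own. Each camera call takes 0.05 s, during which the arm holds its last target. There are 200 camera calls.

### The job

Slide the wooden paddle board under the counter clamp, front edge first, until it lies fully home and square against the clamp's back stop, without ramming it. Then screw the clamp down on it by turning the black knob clockwise until its clutch clicks: stop at the first click, before it clicks again. Leave the other kitchen things where they are, and let go of everything.

Things in the scene. Friction and masses are not known exactly. Their poses are not given: they have to be found in the camera images.
- board: Loose wooden paddle board flat on the counter, 18 mm thick, 0.3 to 0.6 kg. Blade 150 mm (x) by 120 mm (y); origin at the centre of the blade's underside; +x points to the straight front edge (x = +75 mm), away from the handle. The handle, 30 mm wide, runs from x = -75 to -166 mm.
- board_handle (a point): Grip point on the board's handle, 125 mm behind the blade's centre, 12 mm above the board's underside; axes as the board's. The handle is pinched across its 30 mm width from above.
- board_front (a point): Middle of the board's front edge, 9 mm above its underside; axes as the board's.
- clamp: White C-shaped clamp fixed to the counter. Origin under the screw axis, 0 to 6 mm above the counter. A post (100 mm wide, local x 58 to 103 mm) carries a 44 mm wide arm (underside 50 mm, top 72 mm above the origin) out to x = -28 mm. The board slides in on the counter along the clamp's +x, below the arm. Home, its x axis runs along the clamp's x and its origin is at local x = -25 mm, y = 0.
- stop: Steel stop plate on the clamp's post, 100 mm wide, 26 mm high, rigid. Origin at the foot of the face that the board meets, at clamp-local x = 50 mm; axes as the clamp's.
- foot: Round rubber-faced foot, 32 mm diameter, under the clamp's arm; origin at the centre of its underside. It does not turn; the screw lowers it 5 mm per radian of clockwise turn. It starts 3.5 to 9.5 mm above the board's top (18 mm), so about 0.7 to 1.9 rad of turning brings it onto the board, and about 0.3 rad more draws it tight.
- knob_grip (a point): Point on the black knob's axis, 107 to 114 mm above the counter. The grip is an upright bar 48 mm long (point x), 15 mm thick (point y), from 19 mm below to 15 mm above this point, on a skirt of 24 mm radius; pinch it across its thickness from above. White line at its -x end. It stays at one height and where left. Clockwise from above tightens: 0.2 N m turns it, the clutch slips at about 0.38 N m.
- knob (a joint): Clutch slip: angle (rad) of the knob clockwise past its screw; within 0.1 of 0 while they turn together. At the set torque (0.38 N m) the clutch slips and the torque falls away: one click each 0.52 rad, over the crest at 0.26, to rests at 0.52, 1.05, 1.57. A black tick on the collar under the knob shows the screw's angle, in line with the knob's white line at the start.
- jar: Bystander: amber glass jar, 54 mm diameter, 85 mm high, beside the clamp, beyond it. Origin under its centre.
- shaker: Bystander: steel salt shaker, 40 mm diameter, 68 mm high, beside the clamp, on the robot's side. Origin under its centre.
- mug: Bystander: white mug, 80 mm diameter, 90 mm high. Origin under its centre.
- bowl: Bystander: white bowl, 130 mm diameter, 55 mm high. Origin under its centre.
- oil: Bystander: green glass bottle, 60 mm diameter, 190 mm high. Origin under its centre.
- plate: Bystander: white plate, 180 mm diameter, 20 mm high. Origin under its centre.
Things that resemble listed ones, but are neither listed nor needed, are in the scene too. Leave any purple look-alike of the clamp alone.

How it is judged:
By the outcome, as a careful person would: the job done as asked, in the order asked, and still so for the second after the job is handed in, with the robot touching nothing.
It also fails if it takes over 62 s, if anything falls off the work surface, if the arm or the gripper's body presses on something with over 40 N, if the wrist force passes 120 N, or if a joint passes its speed limit or range.

## Working session

There is one attempt and no reset: what is moved stays moved. The work goes in short steps, Python scripts to look and compute and a shell command to move; the robot and the scene stay as the last step left them, time stands still between calls to the robot, and variables do not carry over. Pictures are saved under pics/ and viewed, at most 10 in all, crops included, and the job is handed in when it is done.

```bash
ls; mkdir -p pics; python3 - <<'E'
from cell import arm
import cv2, numpy as np
np.set_printoptions(precision=4,suppress=True)
ims=[]
for n in("side","top"):
    im=arm.snapshot(n)[:,:,::-1]; cv2.imwrite(f"pics/{n}0.png",im); 
    i=arm.camera_info(n); print(n,np.array(i["K"]),np.array(i["cam_to_world"]))
im=arm.snapshot("wrist")[:,:,::-1]; cv2.imwrite("pics/wrist0.png",im)
print(arm.camera_info("wrist")); print(arm.get_state())
E
```

```text
pics
side [[508.2849   0.     268.4072]
 [  0.     508.2849 207.1201]
 [  0.       0.       1.    ]] [[-0.9695 -0.1799  0.1663  0.3397]
 [-0.2449  0.7039 -0.6667  0.8982]
 [ 0.0029 -0.6871 -0.7265  1.0355]
 [ 0.      0.      0.      1.    ]]
top [[475.8825   0.     284.0312]
 [  0.     475.8825 210.3247]
 [  0.       0.       1.    ]] [[ 0.0224 -0.9904  0.1366  0.4012]
 [-0.9996 -0.0248 -0.0157  0.0437]
 [ 0.0189 -0.1362 -0.9905  1.1739]
 [ 0.      0.      0.      1.    ]]
{'K': array([[314.9398,   0.    , 279.6642],
       [  0.    , 314.9398, 206.6541],
       [  0.    ,   0.    ,   1.    ]]), 'T_tool_cam': array([[ 0.0008, -0.9599, -0.2804,  0.0715],
       [ 1.    ,  0.0009,  0.    ,  0.0005],
       [ 0.0002, -0.2804,  0.9599, -0.135 ],
       [ 0.    ,  0.    ,  0.    ,  1.    ]])}
{'clock': 0.15, 'q': array([-1.4193,  0.2912, -0.1539,  1.1267, -0.    ,  1.4315]), 'joint_vel': array([-0.0014, -0.0019,  0.0008,  0.0007, -0.0001,  0.0009]), 'joint_torque': array([  0.0007, -53.7369,  33.1523,   0.0115,  -0.0002,   0.    ]), 'position': array([ 0.1505, -0.5026,  0.2389]), 'orientation': array([-0.0005,  0.9894,  0.1449, -0.    ]), 'wrist_force': array([ 0.9495, -0.3672, -0.6951]), 'ft_torque': array([-0.0119, -0.014 , -0.0121]), 'finger_force': 0.0, 'grip_width': 0.08547772200764145}
```

View pics/top0.png

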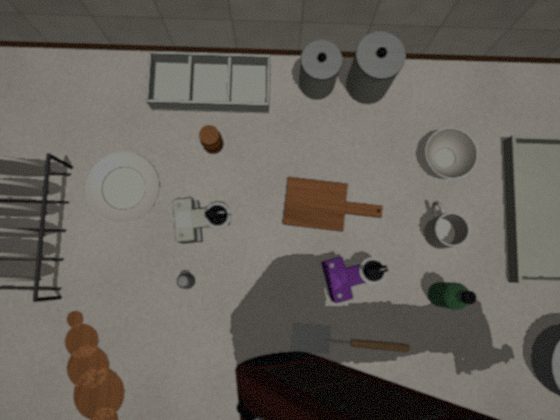

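View pics/side0.png

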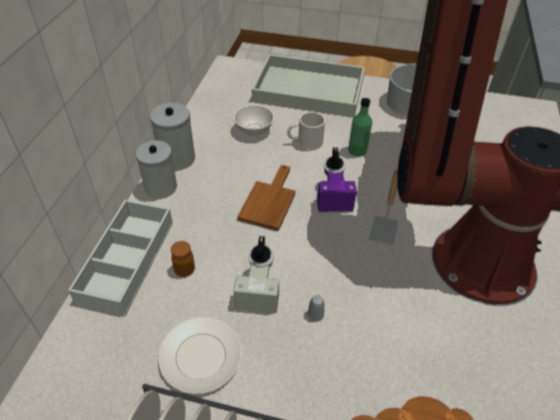

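The top view shows a wooden board with its blade at (315,204) and its handle to the right, ending at (380,211). There are two clamps: a white one at (205,218) and a purple one at (352,278). The white one fits the description. The side view shows the board at (267,203), the white clamp at (258,285) and the purple one at (337,190). Other wooden things are the chain of boards at (90,370) in top and the spatula at (350,342), and neither has the paddle shape. I'll confirm with one enlarged crop.

```bash
cat > h.py <<'E'
import numpy as np, cv2
from cell import arm
from scipy.spatial.transform import Rotation as R
np.set_printoptions(precision=4,suppress=True)
def cam(n,st=None):
    i=arm.camera_info(n); K=np.array(i["K"])
    if n!="wrist": return K,np.array(i["cam_to_world"])
    T=np.eye(4); w,x,y,z=st["orientation"]; T[:3,:3]=R.from_quat([x,y,z,w]).as_matrix(); T[:3,3]=st["position"]
    return K,T@np.array(i["T_tool_cam"])
def ray(c,p):
    K,T=c; d=T[:3,:3]@np.linalg.inv(K)@[p[0],p[1],1.]; return T[:3,3],d/np.linalg.norm(d)
def plane(c,p,z):
    o,d=ray(c,p); return o+d*(z-o[2])/d[2]
def tri(rs):
    A=0;b=0
    for o,d in rs: M=np.eye(3)-np.outer(d,d); A=A+M; b=b+M@o
    X=np.linalg.solve(A,b); return X,[np.linalg.norm((np.eye(3)-np.outer(d,d))@(X-o)) for o,d in rs]
def proj(c,X):
    K,T=c; p=K@(T[:3,:3].T@(np.asarray(X)-T[:3,3])); return p[:2]/p[2]
E
python3 - <<'E'
from h import *
t=cv2.imread("pics/top0.png"); s=cv2.imread("pics/side0.png")
a=cv2.resize(t[165:255,160:400],None,fx=3.3,fy=3.3,interpolation=cv2.INTER_CUBIC)
b=cv2.resize(s[155:325,200:360],None,fx=1.75,fy=1.75,interpolation=cv2.INTER_CUBIC)
cv=np.zeros((600,792,3),np.uint8); cv[:a.shape[0],:a.shape[1]]=a; cv[300:300+b.shape[0],:b.shape[1]]=b
cv2.imwrite("pics/crop1.png",cv)
h=cv2.cvtColor(t,cv2.COLOR_BGR2HSV)
m=cv2.inRange(h,(5,110,50),(20,255,255)); m[:, :270]=0; m[:,395:]=0; m[:165]=0; m[245:]=0
c=max(cv2.findContours(m,0,2)[0],key=cv2.contourArea); print(cv2.contourArea(c))
C=cam("top")
w=np.array([plane(C,p,0.018)[:2] for p in c[:,0].astype(float)])
# blade: open the mask to remove handle
bm=cv2.morphologyEx(m,cv2.MORPH_OPEN,np.ones((25,25)))
c2=max(cv2.findContours(bm,0,2)[0],key=cv2.contourArea); r=cv2.minAreaRect(c2); print(r)
for p in cv2.boxPoints(r): print(p,plane(C,p,0.018))
hm=cv2.subtract(m,cv2.dilate(bm,np.ones((7,7)))); hm=cv2.morphologyEx(hm,cv2.MORPH_OPEN,np.ones((3,3)))
c3=max(cv2.findContours(hm,0,2)[0],key=cv2.contourArea); print(cv2.minAreaRect(c3)); 
E
```

```text
3032.5
((315.0, 203.5), (47.0, 58.0), 90.0)
[286. 180.] [0.6365 0.0222 0.018 ]
[344. 180.] [ 0.6403 -0.1216  0.018 ]
[344. 227.] [ 0.5232 -0.1222  0.018 ]
[286. 227.] [0.5197 0.0197 0.018 ]
((364.1402587890625, 209.23779296875), (33.46075439453125, 10.822290420532227), 6.340191841125488)
```

View pics/crop1.png

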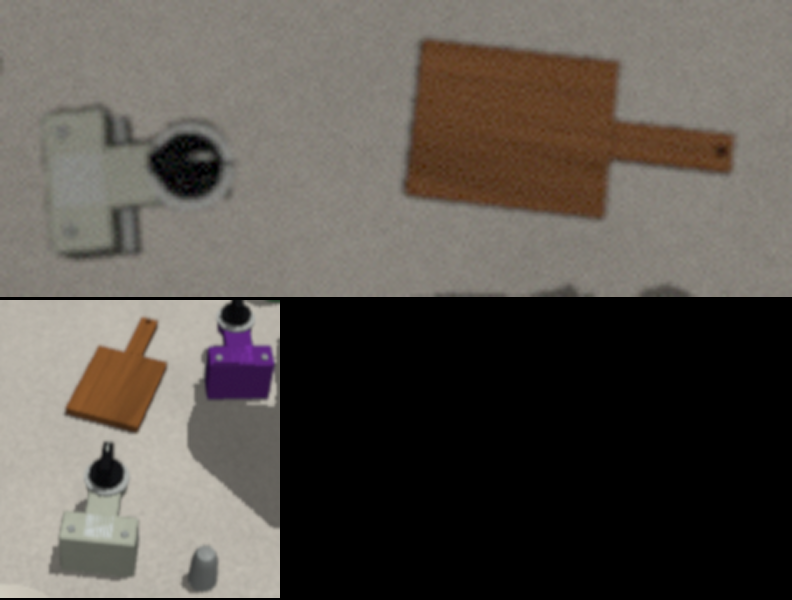

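The crop confirms it: the white clamp with its black knob at (217,215) in full-image pixels is the listed one. The purple one at (352,278) is the look-alike. The board's front edge faces the clamp. I'll move the wrist camera over the scene, using a tool yaw that leaves roll range for the knob.

```bash
python3 -m inch '{"xyz":[[0,0,-1.2],[0,0,-2.3],[7.5,-6,-2.3],[7.5,-6,-2.3],[7.5,-6,-2.3],[7.5,-6,-2.3],[7.5,-6,-2.3],[7.5,-6,-2.3],[7.5,-6,-2.3],[7.5,-6,-2.3]],"rotation":[[0,0,-1.7],[0,0,-3.4],[0,0,-5.1],[0,0,-6.8],[0,0,-8.5],[0,0,-10.2],[0,0,-11.9],[0,0,-13.6],[0,0,-15.3],[0,0,-17]],"claw":[1,1,1,1,1,1,1,1,1,1]}'
python3 - <<'E'
from h import *
t=cv2.imread("pics/top0.png"); C=cam("top")
h=cv2.cvtColor(t,cv2.COLOR_BGR2HSV)
m=cv2.inRange(h,(5,110,50),(20,255,255)); m[:, :270]=0; m[:,395:]=0; m[:165]=0; m[245:]=0
c=max(cv2.findContours(m,0,1)[0],key=cv2.contourArea)[:,0]
r=cv2.minAreaRect(c[c[:,0]<342]); print(r)
for p in cv2.boxPoints(r): print(p,plane(C,p,0.018))
s=arm.get_state(); M=cam("wrist",s); print(s["q"],s["position"])
w,x,y,z=s["orientation"]; Rt=R.from_quat([x,y,z,w]).as_matrix(); print(Rt)
print("go",Rt.T@(np.array([.5,0,.33])-s["position"])/.04, "knob~",plane(C,(217,215),.11))
E
```

```text
clock: 1.15
position: [0.37, -0.1844, 0.3314]
orientation: [0.0, 0.629, 0.778, 0.0]
wrist_force: [-0.3, -1.4, -0.5]
grip_width: 0.0855
finger_force: 0.0
((314.4598693847656, 203.51458740234375), (58.80217361450195, 46.919471740722656), 6.581944942474365)
[282.5635 223.4496] [0.5282 0.0282 0.018 ]
[287.9416 176.8394] [0.6446 0.0176 0.018 ]
[346.3562 183.5795] [ 0.6314 -0.1275  0.018 ]
[340.9781 230.1898] [ 0.5152 -0.1149  0.018 ]
[-0.64    0.0372 -0.2209  1.3125  0.0004  0.7198] [ 0.37   -0.1844  0.3314]
[[-0.2095  0.9778  0.0003]
 [ 0.9778  0.2095  0.0003]
 [ 0.0002  0.0004 -1.    ]]
go [3.8282 4.1425 0.0366] knob~ [0.5336 0.1773 0.11  ]
```

```bash
python3 -m inch '{"xyz":[[0.6,0.5,0],[1.2,1,0],[1.8,1.4,0],[2.4,1.8,0],[3,2.3,0],[3.6,2.8,0],[4.2,3.2,0],[4.8,3.7,0],[5.4,4.2,0],[5.8,4.6,0]],"rotation":[[0,0,-1.7],[0,0,-3.4],[0,0,-5.1],[0,0,-6.8],[0,0,-8.5],[0,0,-10.2],[0,0,-11.9],[0,0,-13.6],[0,0,-15.3],[0,0,-17]],"claw":[1,1,1,1,1,1,1,1,1,1]}'
python3 -m inch '{"xyz":[[0,0,0],[0,0,0],[0,0,0],[0,0,0],[0,0,0],[0,0,0],[0,0,0],[0,0,0],[0,0,0],[0,0,0]],"rotation":[[0,0,-1.7],[0,0,-3.4],[0,0,-5.1],[0,0,-6.8],[0,0,-8.5],[0,0,-10.2],[0,0,-11.9],[0,0,-13.6],[0,0,-15.3],[0,0,-17]],"claw":[1,1,1,1,1,1,1,1,1,1]}'
python3 - <<'E'
from h import *
s=arm.get_state(); im=arm.snapshot("wrist")[:,:,::-1]; cv2.imwrite("pics/w1.png",im)
import pickle; pickle.dump(s,open("w1.pkl","wb"))
print(s["q"],s["position"],s["orientation"])
E
```

```text
clock: 2.15
position: [0.5028, 0.0791, 0.331]
orientation: [-0.0, -0.062, 0.998, 0.0]
wrist_force: [0.4, 0.0, 0.6]
grip_width: 0.0856
finger_force: 0.0
clock: 3.15
position: [0.5023, 0.0774, 0.331]
orientation: [0.0, 0.719, -0.695, -0.0]
wrist_force: [-0.1, 0.1, -0.5]
grip_width: 0.0857
finger_force: 0.0
[ 0.0089  0.2259 -0.0007  1.3449  0.     -1.597 ] [0.5023 0.0774 0.331 ] [ 0.0002  0.7194 -0.6946 -0.0002]
```

View pics/w1.png

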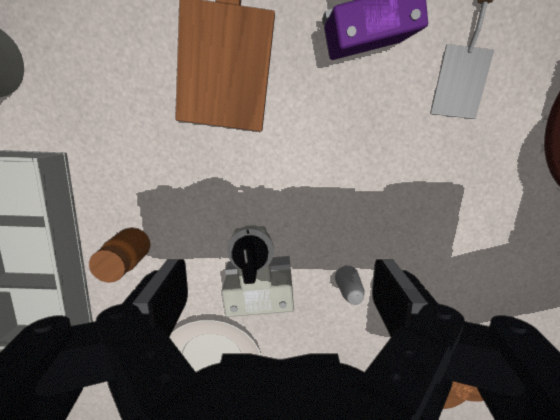

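This view shows the board's front edge from (177,121) to (262,131), the knob at (250,252) with its bar, and the clamp's post top with screws near (234,309) and (282,304). The shaker is at (350,285) and the jar at (120,255). I'll shift to a second viewpoint on the way to the handle, then enlarge the clamp in both.

```bash
python3 -m inch '{"xyz":[[0.6,-0.3,0.4],[1.4,-0.7,0.8],[2.2,-1,1.2],[2.5,-1.2,1.4],[2.5,-1.2,1.5],[2.5,-1.2,1.5]],"rotation":[[0,0,0],[0,0,0],[0,0,0],[0,0,0],[0,0,0],[0,0,0]],"claw":[1,1,1,1,1,1]}'
python3 - <<'E'
from h import *
s=arm.get_state(); im=arm.snapshot("wrist")[:,:,::-1].copy(); cv2.imwrite("pics/w2.png",im)
import pickle; pickle.dump(s,open("w2.pkl","wb")); s1=pickle.load(open("w1.pkl","rb"))
print(s["position"],s["orientation"])
X=[.5336,.1773,.11]; p=proj(cam("wrist",s),X).round().astype(int); print(p)
a=cv2.imread("pics/w1.png")[215:325,200:310]
x0,y0=p[0]-55,p[1]-55; b=im[max(y0,0):y0+140,x0:x0+130]; print(x0,max(y0,0))
u=lambda q:cv2.resize(q,None,fx=3.6 if q is a else 3,fy=3.6 if q is a else 3,interpolation=cv2.INTER_CUBIC)
a=u(a);b=u(b); cv=np.zeros((600,800,3),np.uint8); cv[:a.shape[0],:a.shape[1]]=a; b=b[:600,:400]; cv[:b.shape[0],400:400+b.shape[1]]=b
cv2.imwrite("pics/crop2.png",cv)
E
```

```text
clock: 3.8
position: [0.5528, -0.0206, 0.2709]
orientation: [0.0, 0.717, -0.697, -0.001]
wrist_force: [-0.1, 1.4, -0.3]
grip_width: 0.0853
finger_force: 0.0
[ 0.5528 -0.0206  0.2709] [ 0.0002  0.7167 -0.6973 -0.0007]
[292 361]
237 306
```

View pics/crop2.png

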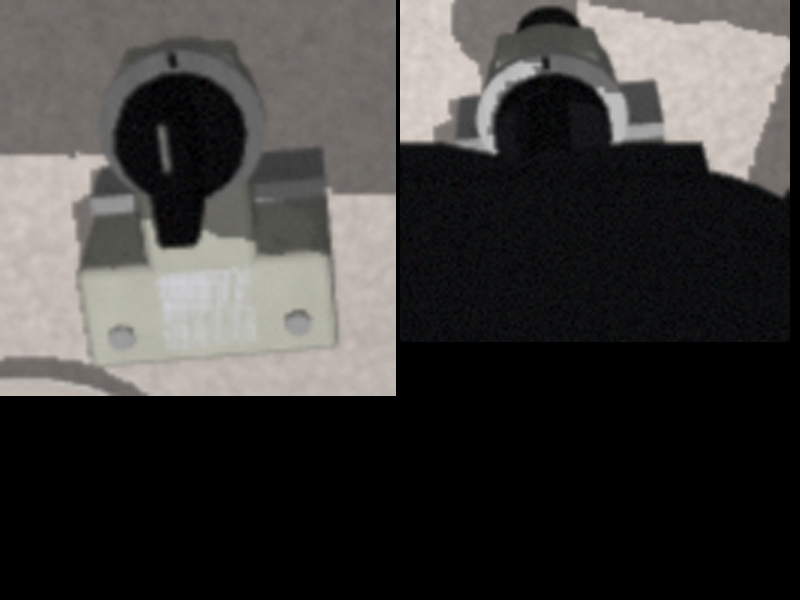

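The crop's left half (w1) shows the collar ring centred at about (184,125), its tick at (172,60), and the white line at (162–168,128–170). The post screws are at (122,336) and (298,322), and the stop's top front edge runs (93,197) to (325,177). The right half (w2) shows the stop's top bands on both sides of the collar.

```bash
python3 - <<'E'
from h import *
import pickle
s1=pickle.load(open("w1.pkl","rb")); s2=pickle.load(open("w2.pkl","rb"))
W1,W2,T,S=cam("wrist",s1),cam("wrist",s2),cam("top"),cam("side")
f1=lambda x,y:(200+x/3.6-.36,215+y/3.6-.36); f2=lambda x,y:(237+(x-400)/3-.33,306+y/3-.33); ft=lambda x,y:(160+x/3.3-.35,165+y/3.3-.35); fs=lambda x,y:(200+x/1.75-.2,155+(y-300)/1.75-.2)
print("screws")
P=[]
for a,b,c in (((122,336),(63,132),(71,528)),((298,322),(70,231),(125,534))):
    X,e=tri([ray(W1,f1(*a)),ray(T,ft(*b)),ray(S,fs(*c))]); print(X,e); P.append(X)
d=P[0]-P[1]; print("clamp dir",np.degrees(np.arctan2(d[0],-d[1])), "axis yaw of +x:",np.degrees(np.arctan2(d[1],d[0]))+90, "mid",(P[0]+P[1])/2)
print("stop top front edge"); 
for z in(.026,.029,.032):
    q=[plane(W1,f1(*p),z)[:2] for p in((93,197),(255,183),(325,177))]; e=q[2]-q[0]; print(z,*q,np.linalg.norm(e),np.degrees(np.arctan2(-e[1],-e[0]))+90)
print("collar/skirt centres")
print("collar W1/W2",tri([ray(W1,f1(184,125)),ray(W2,f2(551,132))]))
for z in(.08,.09,.1):print(z,plane(W1,f1(184,125),z),plane(W1,f1(180,135),z))
X,e=tri([ray(W1,f1(172,60)),ray(W2,f2(545,62))]);print("tick",X,e)
for nm,im,c in(("w1","w1",W1),("w2","w2",W2)):
    h=cv2.cvtColor(cv2.imread(f"pics/{im}.png"),cv2.COLOR_BGR2HSV); m=cv2.inRange(h,(5,110,50),(20,255,255)); 
    cs=sorted(cv2.findContours(m,0,1)[0],key=cv2.contourArea)[-3:]
    for k in cs: print(nm,cv2.contourArea(k),cv2.boundingRect(k),cv2.minAreaRect(k))
E
```

```text
screws
[0.5604 0.2709 0.0782] [np.float64(0.0004367094205286141), np.float64(0.000862699121397025), np.float64(0.0004268728230886688)]
[0.4909 0.2624 0.0777] [np.float64(0.0009017990159561596), np.float64(0.0009214970085177089), np.float64(7.663921709358273e-05)]
clamp dir 96.95644231952923 axis yaw of +x: 96.95644231952923 mid [0.5257 0.2666 0.078 ]
stop top front edge
0.026 [0.5804 0.2384] [0.5111 0.2293] [0.4813 0.2254] 0.09999039872789636 97.47294936024551
0.029 [0.5799 0.2368] [0.511  0.2278] [0.4814 0.2239] 0.09930870440292347 97.47294936024554
0.032 [0.5794 0.2352] [0.511  0.2262] [0.4816 0.2224] 0.09862701007795076 97.47294936024551
collar/skirt centres
collar W1/W2 (array([0.5373, 0.1716, 0.0984]), [np.float64(0.0016864593629862656), np.float64(0.0016864593629862584)])
0.08 [0.5372 0.1792 0.08  ] [0.5386 0.1832 0.08  ]
0.09 [0.5364 0.1747 0.09  ] [0.5378 0.1786 0.09  ]
0.1 [0.5355 0.1702 0.1   ] [0.5369 0.174  0.1   ]
tick [0.5416 0.153  0.0818] [np.float64(7.295479475389686e-05), np.float64(7.295479475376343e-05)]
w1 566.0 (443, 381, 40, 27) ((460.1400451660156, 392.04901123046875), (24.700687408447266, 40.02455520629883), 77.27564239501953)
w1 1949.5 (90, 228, 60, 54) ((119.25, 254.25001525878906), (36.06244659423828, 65.05381774902344), 45.0)
w1 10919.5 (176, 0, 98, 131) ((221.10275268554688, 62.27397155761719), (94.79207611083984, 127.61074829101562), 6.009005546569824)
w2 20.0 (554, 0, 6, 10) ((556.5, 4.5), (9.0, 5.0), 90.0)
w2 281.0 (535, 13, 25, 61) ((549.4530639648438, 43.89524841308594), (13.372695922851562, 63.600975036621094), 14.534457206726074)
w2 13824.5 (205, 0, 108, 212) ((260.46893310546875, 102.56098937988281), (101.61247253417969, 209.10691833496094), 6.4415998458862305)
```

```bash
cat >> h.py <<'E'
def boardmask(im):
    h=cv2.cvtColor(im,cv2.COLOR_BGR2HSV); m=cv2.inRange(h,(5,110,50),(20,255,255))
    return max(cv2.findContours(m,0,1)[0],key=cv2.contourArea)[:,0].astype(float)
E
python3 - <<'E'
from h import *
import pickle
s1=pickle.load(open("w1.pkl","rb")); s2=pickle.load(open("w2.pkl","rb"))
cs=[]
for nm,s in(("w1",s1),("w2",s2)):
    c=cam("wrist",s); k=boardmask(cv2.imread(f"pics/{nm}.png"))
    # corners: front-left & front-right in the image (extremes of y-x and y+x)
    fl=k[np.argmax(k[:,1]-k[:,0])]; fr=k[np.argmax(k[:,1]+k[:,0])]; cs.append((c,fl,fr))
    w=np.array([plane(c,p,.018)[:2] for p in k])
    print(nm,fl,fr,plane(c,fl,.018),plane(c,fr,.018))
    f,a=plane(c,fl,.018)[:2],plane(c,fr,.018)[:2]; u=(f-a)/np.linalg.norm(f-a); n=np.array([-u[1],u[0]]); # n -> forward
    loc=np.c_[(w-(f+a)/2)@n,(w-(f+a)/2)@u]; print("fwd yaw",np.degrees(np.arctan2(n[1],n[0])),loc.min(0),loc.max(0),np.linalg.norm(f-a))
    for sgn in(-1,1):
        e=w[(loc[:,0]<-.01)&(loc[:,0]>-.11)&(sgn*loc[:,1]>.05)]; v=cv2.fitLine(e.astype(np.float32),2,0,.01,.01).ravel(); print("side yaw",np.degrees(np.arctan2(abs(v[1]),v[0]*np.sign(v[1]))),v[2:])
    e=w[(abs(loc[:,0])<.006)&(abs(loc[:,1])<.05)]; v=cv2.fitLine(e.astype(np.float32),2,0,.01,.01).ravel(); print("front",np.degrees(np.arctan2(v[1],v[0]))+90,v[2:])
    e=w[(loc[:,0]<-.155)&(abs(loc[:,1])<.03)]
    if len(e)>4: l=loc[(loc[:,0]<-.155)&(abs(loc[:,1])<.03)]; print("handle",len(e),l.min(0),l.max(0),cv2.minAreaRect(e.astype(np.float32)))
for i in(1,2): print("stereo",tri([ray(c[0],c[i]) for c in cs]))
E
```

```text
w1 [176. 118.] [260. 130.] [0.6466 0.0155 0.018 ] [0.5314 0.0273 0.018 ]
fwd yaw 84.12780796829271 [-0.1525 -0.0595] [0.0023 0.0598] 0.11584783423137092
side yaw 84.720955 [ 0.5247 -0.0338]
side yaw 84.88997 [ 0.6408 -0.0456]
front 84.88191 [0.5893 0.0224]
w2 [205. 200.] [296. 211.] [0.6471 0.0152 0.018 ] [0.5304 0.0266 0.018 ]
fwd yaw 84.40849229436267 [-0.2337 -0.0587] [0.0018 0.0596] 0.11719083354025193
side yaw 84.71891 [ 0.5252 -0.0343]
side yaw 84.87985 [ 0.6412 -0.0457]
front 84.99255 [0.589  0.0216]
handle 178 [-0.2337 -0.0131] [-0.1557  0.0159] ((0.5711005330085754, -0.1730007529258728), (0.07781851291656494, 0.02879776805639267), 84.72611999511719)
stereo (array([0.6473, 0.0155, 0.0165]), [np.float64(0.00015320459119002404), np.float64(0.00015320459118995668)])
stereo (array([0.5309, 0.0271, 0.0172]), [np.float64(0.0005902408091260694), np.float64(0.0005902408091259794)])
```

Two-view heights put the board's top at about 17 mm, as expected. The board yaw is 84.8° with its front centre at (0.589, 0.022), so the handle grip is at (0.571, −0.177). The clamp yaw is 97.2°, with the stop centre at about (0.5305, 0.230) and the knob at about (0.537, 0.180).

```bash
python3 -m inch '{"xyz":[[0.8,-0.05,0.6],[1.7,-0.1,1.2],[2.6,-0.2,1.8],[3.3,-0.3,2.5],[3.8,-0.34,3.2],[3.92,-0.34,4],[3.92,-0.34,4.8],[3.92,-0.34,5.2],[3.92,-0.34,5.2],[3.92,-0.34,5.2]],"rotation":[[0,0,0.3],[0,0,0.6],[0,0,1],[0,0,1.36],[0,0,1.36],[0,0,1.36],[0,0,1.36],[0,0,1.36],[0,0,1.36],[0,0,1.36]],"claw":[1,1,1,1,1,1,1,0.6,0.4,0.4]}'
cat >> h.py <<'E'
def go(target,yaw_deg=None):
    s=arm.get_state(); w,x,y,z=s["orientation"]; Rt=R.from_quat([x,y,z,w]).as_matrix()
    yw=np.degrees(np.arctan2(Rt[1,0],Rt[0,0]))
    print("t",s["clock"],"pos",s["position"],"yaw",yw,"tilt",Rt[:,2],"F",s["wrist_force"],"T",s["ft_torque"],"w",s["grip_width"])
    print("xyz units",Rt.T@(np.array(target)-s["position"])/.04, "rotz units",None if yaw_deg is None else -((yaw_deg-yw+180)%360-180)/5)
E
python3 -c "
from h import *
go([.5709,-.1772,.011],-95.2)"
```

```text
clock: 4.85
position: [0.5721, -0.1768, 0.0645]
orientation: [0.0, -0.675, 0.738, -0.0]
wrist_force: [-0.7, 0.2, 0.4]
grip_width: 0.0599
finger_force: 0.0
t 4.85 pos [ 0.5721 -0.1768  0.0645] yaw -95.09442274381549 tilt [ 0.001  -0.0003 -1.    ] F [-0.7138  0.1608  0.3792] T [-0.0247  0.0106  0.013 ] w 0.059871312248452706
xyz units [0.0113 0.0311 1.3366] rotz units 0.021115451236903483
```

```bash
python3 -m inch '{"xyz":[[0,0.03,0.6],[0,0.03,1.1],[0,0.03,1.3],[0,0.03,1.3],[0,0.03,1.3],[0,0.03,1.3],[0,0.03,1.3],[0,0.03,1.3],[0,0.03,1.3]],"rotation":[[0,0,0],[0,0,0],[0,0,0],[0,0,0],[0,0,0],[0,0,0],[0,0,0],[0,0,0],[0,0,0]],"claw":[0.4,0.4,0.4,0,-0.4,-0.6,-0.8,-0.8,-0.8]}' 50
python3 -c "
from h import *
go([.5709,-.1772,.011],-95.2)
s=arm.get_state();im=arm.snapshot('wrist')[:,:,::-1].copy();cv2.imwrite('pics/w3.png',im)
c=cam('wrist',s);k=boardmask(im)
fl=k[np.argmax(k[:,1]-k[:,0])]; fr=k[np.argmax(k[:,1]+k[:,0])];print(fl,fr,plane(c,fl,.018),plane(c,fr,.018))"
```

```text
clock: 5.75
position: [0.5713, -0.1777, 0.013]
orientation: [0.001, -0.675, 0.738, -0.001]
wrist_force: [-1.1, 1.1, 7.2]
grip_width: 0.0287
finger_force: 51.2
t 5.75 pos [ 0.5713 -0.1777  0.013 ] yaw -95.12489548937454 tilt [ 0.0023 -0.0008 -1.    ] F [-1.0795  1.0743  7.2323] T [0.2646 0.2074 0.1378] w 0.028653710412322474
xyz units [-0.0118  0.0125  0.0493] rotz units 0.015020902125093017
[238. 350.] [322. 352.] [ 0.5958 -0.1393  0.018 ] [ 0.5543 -0.1345  0.018 ]
```

The handle is gripped at 28.7 mm. Now I'll slide forward, rotating into line, and stop with the front edge short of the clamp arm.

```bash
python3 -m inch '{"xyz":[[-0.15,0.02,-0.02],[-0.45,0.06,-0.02],[-0.8,0.1,-0.02],[-1.2,0.15,-0.02],[-1.6,0.2,-0.02],[-2,0.25,-0.02],[-2.35,0.29,-0.02],[-2.65,0.33,-0.02],[-2.85,0.35,-0.02],[-2.85,0.35,-0.02]],"rotation":[[0,0,-0.1],[0,0,-0.35],[0,0,-0.7],[0,0,-1.05],[0,0,-1.4],[0,0,-1.75],[0,0,-2.05],[0,0,-2.3],[0,0,-2.46],[0,0,-2.46]],"claw":[-0.8,-0.8,-0.8,-0.8,-0.8,-0.8,-0.8,-0.8,-0.8,-0.8]}'
python3 - <<'E'
from h import *
go([.5675,-.0629,.0125],-82.8)
for n in("wrist","top"):
    s=arm.get_state();im=arm.snapshot(n)[:,:,::-1].copy();cv2.imwrite(f'pics/{n}4.png',im)
E
```

```text
clock: 6.8
position: [0.5671, -0.0603, 0.013]
orientation: [-0.001, 0.751, -0.66, 0.0]
wrist_force: [0.2, 2.1, 7.9]
grip_width: 0.0288
finger_force: 51.3
t 6.8 pos [ 0.5671 -0.0603  0.013 ] yaw -82.60330494339152 tilt [ 0.0017  0.0006 -1.    ] F [0.1624 2.1438 7.8504] T [ 0.5143 -0.0879  0.1072] w 0.02879068612943303
xyz units [ 0.0645 -0.0012  0.0116] rotz units 0.039339011321692395
```

View pics/wrist4.png

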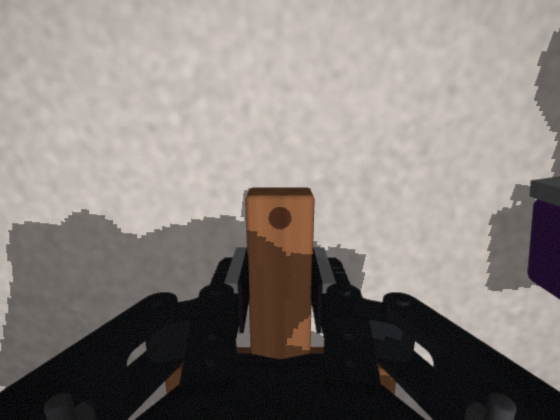

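The wrist view shows the handle square between the pads at (280,270), with its end hole at (280,217). The gripper hides the blade. I'll check the blade pose from the side and top views.

```bash
python3 - <<'E'
from h import *
im=arm.snapshot("side")[:,:,::-1].copy(); cv2.imwrite("pics/side4.png",im)
a=cv2.resize(im[175:325,200:360],None,fx=2.5,fy=2.5,interpolation=cv2.INTER_CUBIC)
b=cv2.resize(cv2.imread("pics/top4.png")[160:260,150:350],None,fx=2,fy=2,interpolation=cv2.INTER_CUBIC)
cv=np.zeros((400,800,3),np.uint8); cv[:a.shape[0],:400]=a; cv[:200,400:]=b; cv2.imwrite("pics/crop4.png",cv)
E
```

```text
(no output)
```

View pics/crop4.png

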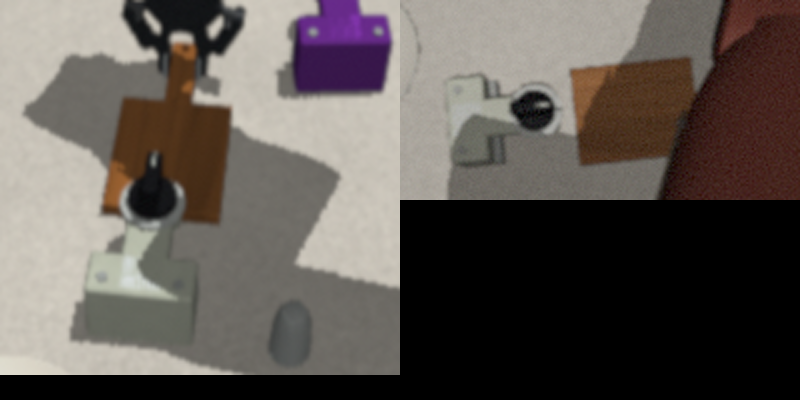

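The top half shows the board's front edge from (570,68) to (580,165) in the crop, roughly parallel to the post and centred on the clamp. The side half shows the blade entering just under the knob.

```bash
python3 - <<'E'
from h import *
C=cam("top"); im=cv2.imread("pics/top4.png"); h=cv2.cvtColor(im,cv2.COLOR_BGR2HSV); m=cv2.inRange(h,(5,90,30),(20,255,255)); m[:,:228]=0; m[:,290:]=0; m[:180]=0;m[255:]=0
k=max(cv2.findContours(m,0,1)[0],key=cv2.contourArea)[:,0].astype(float)
w=np.array([plane(C,p,.018)[:2] for p in k])
a=np.radians(97.2); n=np.array([np.cos(a),np.sin(a)]); S=np.array([.5305,.2298]); u=np.array([-n[1],n[0]])
loc=np.c_[(w-S)@n,(w-S)@u]; print(loc.min(0),loc.max(0))
f=loc[:,0].max()
for nm,sel,ax in(("front",(loc[:,0]>f-.008)&(abs(loc[:,1])<.045),1),("L",(loc[:,1]>.05)&(loc[:,0]<f-.015)&(loc[:,0]>f-.1),0),("R",(loc[:,1]<-.05)&(loc[:,0]<f-.015)&(loc[:,0]>f-.06),0)):
    e=loc[sel]; p=np.polyfit(e[:,ax],e[:,1-ax],1); print(nm,len(e),"slope deg",np.degrees(p[0]),"mean",e.mean(0),"at0",p[1])
E
```

```text
[-0.2243 -0.0561] [-0.0914  0.066 ]
front 36 slope deg -1.088694398439289 mean [-0.0931 -0.0005] at0 -0.09315961564803936
L 35 slope deg 0.42326424182450806 mean [-0.1485  0.0605] at0 0.06162862721503333
R 18 slope deg -0.9171973075136042 mean [-0.1288 -0.054 ] at0 -0.056085871621103296
```

Gap to the stop is about 92 mm, laterally centred and square to within about 1°. I'll slide in 80 mm, then creep.

```bash
python3 -m inch '{"xyz":[[-0.12,0,0],[-0.35,0,0],[-0.6,0,0],[-0.85,-0.01,0],[-1.1,-0.01,0],[-1.35,-0.01,0],[-1.6,-0.01,0],[-1.8,-0.01,0],[-1.95,-0.01,0],[-2,-0.01,0]],"rotation":[[0,0,0.04],[0,0,0.04],[0,0,0.04],[0,0,0.04],[0,0,0.04],[0,0,0.04],[0,0,0.04],[0,0,0.04],[0,0,0.04],[0,0,0.04]],"claw":[-0.8,-0.8,-0.8,-0.8,-0.8,-0.8,-0.8,-0.8,-0.8,-0.8]}'
python3 -m inch '{"xyz":[[-0.02,0,0],[-0.05,0,0],[-0.08,0,0],[-0.11,0,0],[-0.14,0,0],[-0.16,0,0],[-0.16,0,0]],"rotation":[[0,0,0],[0,0,0],[0,0,0],[0,0,0],[0,0,0],[0,0,0],[0,0,0]],"claw":[-0.8,-0.8,-0.8,-0.8,-0.8,-0.8,-0.8]}'
python3 - <<'E'
from h import *
go([.5556,.0314,.013],-82.8)
E
```

```text
clock: 7.95
position: [0.5574, 0.0178, 0.013]
orientation: [-0.0, 0.75, -0.662, 0.001]
wrist_force: [-0.2, -4.8, 6.3]
grip_width: 0.0283
finger_force: 51.2
clock: 8.65
position: [0.5567, 0.0236, 0.013]
orientation: [-0.0, 0.749, -0.662, 0.001]
wrist_force: [0.9, -4.6, 7.3]
grip_width: 0.0287
finger_force: 51.2
t 8.65 pos [0.5567 0.0236 0.013 ] yaw -82.92112778450458 tilt [ 0.0017 -0.0013 -1.    ] F [ 0.9465 -4.5808  7.3388] T [-0.965  -0.1158 -0.0484] w 0.02871738013804177
xyz units [-0.1961  0.003  -0.0015] rotz units -0.02422555690091599
```

```bash
C='"rotation":[[0,0,0],[0,0,0],[0,0,0],[0,0,0]],"claw":[-0.8,-0.8,-0.8,-0.8]'
python3 -m inch '{"xyz":[[-0.03,0,0],[-0.06,0,0],[-0.09,0,0],[-0.1,0,0]],"rotation":[[0,0,0],[0,0,0],[0,0,0],[0,0,0]],"claw":[-0.8,-0.8,-0.8,-0.8]}' | grep -E "position|wrist"
python3 -m inch '{"xyz":[[-0.02,0,0],[-0.03,0,0],[-0.04,0,0],[-0.05,0,0]],"rotation":[[0,0,0],[0,0,0],[0,0,0],[0,0,0]],"claw":[-0.8,-0.8,-0.8,-0.8]}' | grep -E "position|wrist"
```

```text
position: [0.5562, 0.0276, 0.013]
wrist_force: [0.9, -5.8, 6.8]
position: [0.5561, 0.0289, 0.013]
wrist_force: [0.4, -9.4, 6.7]
```

```bash
python3 -m inch '{"xyz":[[-0.01,0,0],[-0.02,0,0],[-0.03,0,0],[-0.03,0,0]],"rotation":[[0,0,0],[0,0,0],[0,0,0],[0,0,0]],"claw":[-0.8,-0.8,-0.8,-0.8]}' | grep -E "position|wrist"
```

```text
position: [0.5561, 0.029, 0.013]
wrist_force: [1.3, -14.0, 4.9]
```

```bash
python3 - <<'E'
from h import *
go([.5556,.0300,.013],-82.8)
im=arm.snapshot("top")[:,:,::-1].copy(); cv2.imwrite("pics/top5.png",im)
E
python3 -m inch '{"xyz":[[-0.01,0,0],[-0.02,0,0],[-0.02,0,0]],"rotation":[[0,0,0],[0,0,0],[0,0,0]],"claw":[-0.8,-0.8,-0.8]}' | grep -E "position|wrist"
python3 - <<'E'
from h import *
go([.5556,.0300,.013],-82.8)
E
```

```text
t 9.85 pos [0.5561 0.029  0.013 ] yaw -82.98330183394236 tilt [ 0.002  -0.0048 -1.    ] F [  1.3457 -14.0444   4.883 ] T [-2.7117 -0.2238  0.0851] w 0.028835514245583945
xyz units [-0.0266  0.0091 -0.0012] rotz units -0.03666036678847604
position: [0.5562, 0.029, 0.0129]
wrist_force: [1.7, -16.2, 4.1]
t 10.2 pos [0.5562 0.029  0.0129] yaw -83.0053020841557 tilt [ 0.0023 -0.0062 -1.    ] F [  1.6577 -16.2271   4.0894] T [-3.3604 -0.3596  0.2165] w 0.02840416912233769
xyz units [-0.0255  0.0121 -0.0015] rotz units -0.04106041683114085
```

The contact moment suggests the robot-side corner touches first, so I'll rotate slightly counter-clockwise and watch it.

```bash
python3 -m inch '{"xyz":[[0,0,0],[0,0,0],[0,0,0]],"rotation":[[0,0,-0.04],[0,0,-0.08],[0,0,-0.08]],"claw":[-0.8,-0.8,-0.8]}' | grep -E "wrist"
python3 -c "
from h import *
go([.5556,.0300,.013],-82.8)"
python3 -m inch '{"xyz":[[0,0,0],[0,0,0],[0,0,0]],"rotation":[[0,0,-0.04],[0,0,-0.08],[0,0,-0.08]],"claw":[-0.8,-0.8,-0.8]}' | grep -E "wrist"
python3 -c "
from h import *
go([.5556,.0300,.013],-82.8)"
```

```text
wrist_force: [2.5, -15.3, 3.4]
t 10.5 pos [0.5566 0.0292 0.013 ] yaw -82.63003264343934 tilt [ 0.0029 -0.0057 -1.    ] F [  2.5461 -15.2697   3.4119] T [-3.1821 -0.655  -0.1264] w 0.028626711879735187
xyz units [-0.0235  0.0218 -0.0009] rotz units 0.03399347131213517
wrist_force: [3.0, -15.1, 3.1]
t 10.8 pos [0.5567 0.0292 0.013 ] yaw -82.27262349144472 tilt [ 0.003  -0.0056 -1.    ] F [  2.98   -15.0601   3.1054] T [-3.1096 -0.6681 -0.665 ] w 0.028643223089929698
xyz units [-0.0242  0.0232 -0.0012] rotz units 0.10547530171105564
```

```bash
python3 -m inch '{"xyz":[[0,0,0],[0,0,0],[0,0,0]],"rotation":[[0,0,0.04],[0,0,0.09],[0,0,0.09]],"claw":[-0.8,-0.8,-0.8]}' | grep -E "wrist"
python3 - <<'E'
from h import *
go([.5556,.0300,.013],-82.8)
s=arm.get_state()
im=arm.snapshot("side")[:,:,::-1].copy(); cv2.imwrite("pics/side5.png",im)
im=arm.snapshot("top")[:,:,::-1].copy(); cv2.imwrite("pics/top5.png",im)
a=cv2.resize(cv2.imread("pics/side5.png")[195:325,200:330],None,fx=3,fy=3,interpolation=cv2.INTER_CUBIC)
b=cv2.resize(im[160:260,160:290],None,fx=3,fy=3,interpolation=cv2.INTER_CUBIC)
cv=np.zeros((390,790,3),np.uint8); cv[:,:390]=a; cv[:300,400:]=b; cv2.imwrite("pics/crop5.png",cv)
E
```

```text
wrist_force: [4.0, -15.1, 3.3]
t 11.1 pos [0.5566 0.0292 0.013 ] yaw -82.68664513635683 tilt [ 0.003  -0.0057 -1.    ] F [  3.961  -15.0957   3.2988] T [-3.1511 -0.6453 -0.1709] w 0.02845157445794149
xyz units [-0.024   0.0228 -0.0011] rotz units 0.022670972728633387
```

View pics/crop5.png

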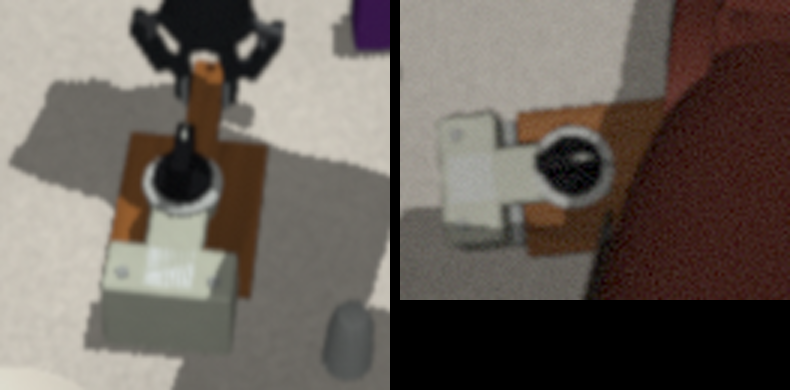

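The board lies against the stop on both sides and square: its front edge touches the stop bands at (510,130) and (520,235) in the top half. I'll release, rise, and look at the knob.

```bash
python3 -m inch '{"xyz":[[0,0,0],[0,0,0],[0,0,0],[0,0,-0.1],[0,0,-0.6],[0,0,-1.5],[0,0,-2.5],[0,0,-3.6],[0,0,-4.8],[-0.3,0.1,-5.8]],"rotation":[[0,0,0],[0,0,0],[0,0,0],[0,0,0],[0,0,0],[0,0,0],[0,0,0],[0,0,0],[0,0,0],[0,0,0]],"claw":[-0.5,-0.1,0.3,0.4,0.4,0.4,0.6,1,1,1]}'
python3 -m inch '{"xyz":[[-0.5,0.1,-0.8],[-1.1,0.2,-1.6],[-1.3,0.2,-2.1],[-1.3,0.2,-2.1],[-1.3,0.2,-2.1]],"rotation":[[0,0,0],[0,0,0],[0,0,0],[0,0,0],[0,0,0]],"claw":[1,1,1,1,1]}'
python3 - <<'E'
from h import *
import pickle
s=arm.get_state(); im=arm.snapshot("wrist")[:,:,::-1].copy(); cv2.imwrite("pics/w6.png",im); pickle.dump(s,open("w6.pkl","wb")); print(s["position"],s["q"])
E
python3 -m inch '{"xyz":[[-0.5,0,0],[-1,0,0],[-1.2,0,0],[-1.2,0,0]],"rotation":[[0,0,0],[0,0,0],[0,0,0],[0,0,0]],"claw":[1,1,1,1]}'
python3 - <<'E'
from h import *
import pickle
s=arm.get_state(); im=arm.snapshot("wrist")[:,:,::-1].copy(); cv2.imwrite("pics/w7.png",im); pickle.dump(s,open("w7.pkl","wb")); print(s["position"],s["q"])
s6=pickle.load(open("w6.pkl","rb")); out=[]
for nm,st in(("w6",s6),("w7",s)):
    p=proj(cam("wrist",st),[.537,.18,.105]).round().astype(int); x,y=p-[60,70]; print(nm,x,y); i=cv2.imread(f"pics/{nm}.png")[y:y+140,x:x+130]
    out.append(cv2.resize(i,None,fx=3,fy=3,interpolation=cv2.INTER_CUBIC))
hh=max(o.shape[0] for o in out); cv2.imwrite("pics/crop7.png",np.hstack([cv2.copyMakeBorder(o,0,hh-o.shape[0],0,10,0) for o in out]))
E
```

```text
clock: 12.2
position: [0.5498, 0.0424, 0.2468]
orientation: [-0.001, 0.751, -0.661, 0.001]
wrist_force: [0.8, -0.2, -0.5]
grip_width: 0.0858
finger_force: 0.0
clock: 12.7
position: [0.5349, 0.0935, 0.328]
orientation: [-0.0, 0.751, -0.66, -0.0]
wrist_force: [-0.3, 0.1, -0.6]
grip_width: 0.0855
finger_force: 0.0
[0.5349 0.0935 0.328 ] [ 0.0383  0.2959  0.0851  1.36    0.0001 -1.6612]
clock: 13.15
position: [0.5286, 0.141, 0.3271]
orientation: [0.001, 0.751, -0.66, -0.001]
wrist_force: [0.2, -0.6, 0.3]
grip_width: 0.0855
finger_force: 0.0
[0.5286 0.141  0.3271] [ 0.1271  0.3058  0.0967  1.3634 -0.     -1.5725]
w6 209 178
w7 208 141
```

View pics/crop7.png

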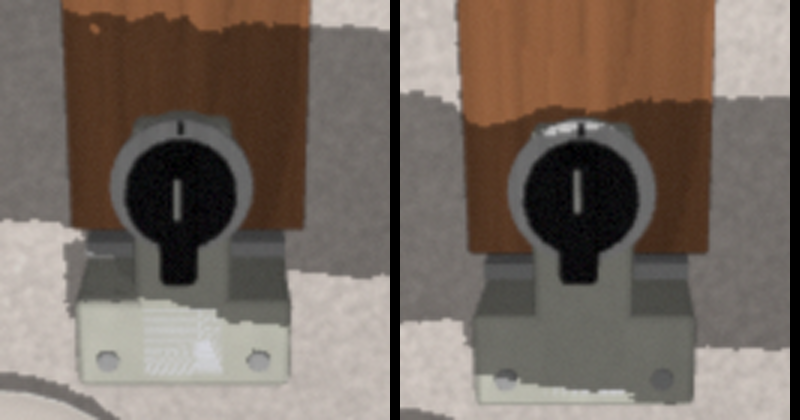

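Both views show the board flush and square under the stop bands and centred. The white line is at (177,180)–(177,221) in the left crop and (577,169)–(577,213) in the right crop. The bar's +x end is at (179,283) and (579,283). I'll triangulate these.

```bash
python3 - <<'E'
from h import *
import pickle
A,B=[pickle.load(open(f"w{i}.pkl","rb")) for i in(6,7)]; A,B=cam("wrist",A),cam("wrist",B)
fa=lambda x,y:(209+x/3-.33,178+y/3-.33); fb=lambda x,y:(208+(x-400)/3-.33,141+y/3-.33)
for n,a,b in(("lineA",(177,180),(577,169)),("lineB",(177.5,221),(577.5,213)),("barend",(179,284),(579,283)),("tick",(181,127),(580,129)),("collar",(181,188),(582,194)),("skirt",(181,195),(582,197)),("scr1",(107,361),(506,379)),("scr2",(259,360),(662,379)),("boardL",(70,228),(470,252)),("boardR",(303,229),(709,253)),("stopTopL",(88,233),(486,256)),("stopTopR",(285,233),(688,256))):
    X,e=tri([ray(A,fa(*a)),ray(B,fb(*b))]); print(n,X,e[0])
go([.5369,.18,.2],-82.8)
E
```

```text
lineA [0.5406 0.1572 0.13  ] 4.847726797637507e-05
lineB [0.5384 0.1735 0.1309] 5.926268074187826e-05
barend [0.5346 0.2029 0.1254] 8.798869813353713e-05
tick [0.5415 0.1534 0.0792] 0.0003171043155385039
collar [0.5377 0.1808 0.0803] 8.76304156516694e-05
skirt [0.5376 0.1776 0.0955] 9.092260480991662e-05
scr1 [0.5612 0.2706 0.08  ] 0.00017589235833824257
scr2 [0.4913 0.264  0.0752] 7.755442203533797e-05
boardL [0.5902 0.2368 0.0159] 0.0006512806638105125
boardR [0.4713 0.2217 0.0163] 0.0003942136423235424
stopTopL [0.5808 0.2353 0.0226] 3.147339503835325e-05
stopTopR [0.4816 0.2227 0.0218] 0.00022462224459207647
t 13.2 pos [0.5288 0.1404 0.3274] yaw -82.6559751039862 tilt [-0.0013 -0.0004 -1.    ] F [0.0519 0.4815 0.0362] T [-0.0412  0.0189  0.0606] w 0.08503423865247287
xyz units [-0.957  -0.3313  3.1835] rotz units 0.028804979202760705
```

Bar axis is at (0.5375, 0.180) with its top at about 0.128 and yaw 97.5°, which matches. I'll move above it and descend.

```bash
python3 -m inch '{"xyz":[[-0.4,-0.15,0.4],[-0.8,-0.3,1],[-0.95,-0.34,1.8],[-0.95,-0.34,2.7],[-0.95,-0.34,3.5],[-0.95,-0.34,4],[-0.95,-0.34,4.2],[-0.95,-0.34,4.2]],"rotation":[[0,0,0],[0,0,0],[0,0,0],[0,0,0],[0,0,0],[0,0,0],[0,0,0],[0,0,0]],"claw":[1,1,1,0.6,0.3,0,0,0]}'
python3 -c "
from h import *
go([.5375,.18,.107],-82.5)"
```

```text
clock: 14.0
position: [0.5373, 0.1793, 0.1593]
orientation: [0.001, 0.751, -0.661, -0.001]
wrist_force: [0.3, 0.4, 0.7]
grip_width: 0.0428
finger_force: 0.0
t 14.0 pos [0.5373 0.1793 0.1593] yaw -82.72987930315423 tilt [-0.0018 -0.0005 -1.    ] F [0.3127 0.3672 0.6856] T [-0.0508  0.0664  0.0238] w 0.0428119651175081
xyz units [-0.0178 -0.0105  1.3076] rotz units -0.04597586063084691
```

```bash
python3 -m inch '{"xyz":[[-0.02,-0.01,0.5],[-0.02,-0.01,1],[-0.02,-0.01,1.3],[-0.02,-0.01,1.3],[-0.02,-0.01,1.3],[-0.02,-0.01,1.3],[-0.02,-0.01,1.3],[-0.02,-0.01,1.3],[-0.02,-0.01,1.3],[-0.02,-0.01,1.3]],"rotation":[[0,0,-0.04],[0,0,-0.04],[0,0,-0.04],[0,0,-0.04],[0,0,-0.04],[0,0,-0.04],[0,0,-0.04],[0,0,-0.04],[0,0,-0.04],[0,0,-0.04]],"claw":[0,0,0,0,-0.3,-0.6,-1,-1,-1,-1]}' 60
python3 -c "
from h import *
go([.5375,.18,.107],-82.5); print(arm.get_state()['q'])"
```

```text
clock: 15.0
position: [0.5379, 0.181, 0.1095]
orientation: [-0.0, 0.752, -0.659, 0.0]
wrist_force: [-4.7, -1.6, 7.3]
grip_width: 0.014
finger_force: 59.1
t 15.0 pos [0.5379 0.181  0.1095] yaw -82.48391245640104 tilt [ 0.0005  0.0001 -1.    ] F [-4.691  -1.5531  7.34  ] T [-0.1934  0.9608 -0.0941] w 0.013979967152540964
xyz units [0.0232 0.0134 0.0624] rotz units 0.00321750871979134
[ 0.1958  0.4722 -0.2411  0.857   0.     -1.5062]
```

Gripped at 14 mm. I'll ease up 1 mm and turn clockwise, reading the z torque as I go.

```bash
cat > tq.py <<'E'
from h import *
s=arm.get_state(); w,x,y,z=s["orientation"]; Rt=R.from_quat([x,y,z,w]).as_matrix()
yw=np.degrees(np.arctan2(Rt[1,0],Rt[0,0])); print("t %.2f turn %.3f rad  Tz %.3f  q6 %.3f"%(s["clock"],np.radians((-82.5-yw+5)%360-5),s["ft_torque"][2],s["q"][5]),s["wrist_force"],s["position"])
E
python3 -m inch '{"xyz":[[0,0,-0.03],[0,0,-0.03],[0,0,-0.03],[0,0,-0.03],[0,0,-0.03]],"rotation":[[0,0,0],[0,0,1],[0,0,2],[0,0,3],[0,0,3]],"claw":[-1,-1,-1,-1,-1]}' >/dev/null; python3 tq.py
python3 -m inch '{"xyz":[[0,0,0],[0,0,0],[0,0,0],[0,0,0]],"rotation":[[0,0,1],[0,0,2],[0,0,3],[0,0,4]],"claw":[-1,-1,-1,-1]}' >/dev/null; python3 tq.py
```

```text
t 15.50 turn 0.263 rad  Tz -0.130  q6 -1.243 [-0.8544 -0.4403 -1.3072] [0.538  0.1809 0.1096]
t 15.90 turn 0.611 rad  Tz 0.211  q6 -0.895 [-1.7651 -0.3361 -0.5616] [0.5381 0.1808 0.1096]
```

```bash
python3 -m inch '{"xyz":[[0,0,0],[0,0,0]],"rotation":[[0,0,1],[0,0,2]],"claw":[-1,-1]}' >/dev/null; python3 tq.py
python3 -m inch '{"xyz":[[0,0,0]],"rotation":[[0,0,1]],"claw":[-1]}' >/dev/null; python3 tq.py
python3 -m inch '{"xyz":[[0,0,0]],"rotation":[[0,0,1]],"claw":[-1]}' >/dev/null; python3 tq.py
```

```text
t 16.10 turn 0.786 rad  Tz 0.207  q6 -0.720 [-0.5795 -1.9543 -1.8   ] [0.5381 0.1807 0.1096]
t 16.20 turn 0.873 rad  Tz 0.225  q6 -0.633 [-1.2776 -1.6116 -0.6539] [0.5382 0.1807 0.1096]
t 16.30 turn 0.960 rad  Tz 0.166  q6 -0.546 [-0.5544 -1.9072 -1.0239] [0.5382 0.1807 0.1096]
```

```bash
for i in 1 ; do python3 -m inch '{"xyz":[[0,0,0]],"rotation":[[0,0,1]],"claw":[-1]}' >/dev/null; python3 tq.py; done
python3 -m inch '{"xyz":[[0,0,0]],"rotation":[[0,0,1]],"claw":[-1]}' >/dev/null; python3 tq.py
python3 -m inch '{"xyz":[[0,0,0]],"rotation":[[0,0,1]],"claw":[-1]}' >/dev/null; python3 tq.py
python3 -m inch '{"xyz":[[0,0,0]],"rotation":[[0,0,1]],"claw":[-1]}' >/dev/null; python3 tq.py
```

```text
t 16.40 turn 1.048 rad  Tz 0.168  q6 -0.459 [-1.0342 -2.1631 -0.8845] [0.5382 0.1806 0.1096]
t 16.50 turn 1.135 rad  Tz 0.243  q6 -0.371 [-1.3189 -2.1349 -1.2716] [0.5383 0.1806 0.1096]
t 16.60 turn 1.222 rad  Tz 0.263  q6 -0.284 [ 0.3413 -1.8784 -1.1953] [0.5383 0.1805 0.1096]
t 16.70 turn 1.310 rad  Tz 0.268  q6 -0.197 [-0.7623 -2.3833 -0.845 ] [0.5383 0.1805 0.1096]
```

```bash
python3 -m inch '{"xyz":[[0,0,0]],"rotation":[[0,0,1]],"claw":[-1]}' >/dev/null; python3 tq.py
python3 -m inch '{"xyz":[[0,0,0]],"rotation":[[0,0,1]],"claw":[-1]}' >/dev/null; python3 tq.py
python3 -m inch '{"xyz":[[0,0,0]],"rotation":[[0,0,1]],"claw":[-1]}' >/dev/null; python3 tq.py
```

```text
t 16.80 turn 1.397 rad  Tz 0.267  q6 -0.110 [-0.1172 -2.4522 -1.4374] [0.5383 0.1805 0.1096]
t 16.90 turn 1.484 rad  Tz 0.183  q6 -0.022 [-0.7436 -3.2842 -0.7441] [0.5383 0.1804 0.1096]
t 17.00 turn 1.571 rad  Tz 0.207  q6 0.065 [-0.2057 -3.3757 -1.0738] [0.5383 0.1804 0.1096]
```

```bash
python3 -m inch '{"xyz":[[0,0,0]],"rotation":[[0,0,1]],"claw":[-1]}' >/dev/null; python3 tq.py
python3 -m inch '{"xyz":[[0,0,0]],"rotation":[[0,0,1]],"claw":[-1]}' >/dev/null; python3 tq.py
python3 -m inch '{"xyz":[[0,0,0]],"rotation":[[0,0,1]],"claw":[-1]}' >/dev/null; python3 tq.py
```

```text
t 17.10 turn 1.659 rad  Tz 0.187  q6 0.152 [ 0.0028 -2.8832 -0.4823] [0.5383 0.1803 0.1096]
t 17.20 turn 1.746 rad  Tz 0.276  q6 0.239 [-0.1781 -3.0898 -0.7519] [0.5382 0.1803 0.1096]
t 17.30 turn 1.833 rad  Tz 0.375  q6 0.327 [-0.3308 -3.7413 -0.1912] [0.5382 0.1802 0.1096]
```

```bash
python3 -m inch '{"xyz":[[0,0,0]],"rotation":[[0,0,1]],"claw":[-1]}' >/dev/null; python3 tq.py
python3 -m inch '{"xyz":[[0,0,0]],"rotation":[[0,0,1]],"claw":[-1]}' >/dev/null; python3 tq.py; python3 tq.py
```

```text
t 17.40 turn 1.920 rad  Tz 0.428  q6 0.414 [-0.9263 -3.5849 -0.5813] [0.5382 0.1802 0.1096]
t 17.50 turn 2.008 rad  Tz 0.248  q6 0.501 [-0.5359 -3.8644 -0.7975] [0.5382 0.1801 0.1096]
t 17.50 turn 2.008 rad  Tz 0.248  q6 0.501 [-0.5359 -3.8644 -0.7975] [0.5382 0.1801 0.1096]
```

Torque rose to 0.43 and then fell, so I'll check the slip numerically. The collar tick should show in the wrist view on the collar plane, relative to the tool angle.

```bash
cat > slip.py <<'E'
from h import *
import sys
s=arm.get_state(); im=arm.snapshot("wrist")[:,:,::-1].copy(); cv2.imwrite(sys.argv[1],im); c=cam("wrist",s)
w,x,y,z=s["orientation"]; Rt=R.from_quat([x,y,z,w]).as_matrix(); yw=np.degrees(np.arctan2(Rt[1,0],Rt[0,0]))
g=cv2.cvtColor(im,cv2.COLOR_BGR2GRAY).astype(np.float32); A=np.arange(-75,76,3)
for r in(.026,.0275,.029):
    v=[]
    for a in A:
        t=np.radians(yw+a); p=proj(c,[.5378+r*np.cos(t),.1805+r*np.sin(t),.0797]); v.append(int(cv2.getRectSubPix(g,(1,1),(float(p[0]),float(p[1])))[0,0]))
    print(r,v)
print("angles",list(A), "centre px",proj(c,[.5378,.1805,.08]))
E
python3 slip.py pics/s1.png; python3 tq.py
```

```text
0.026 [136, 137, 136, 135, 135, 136, 137, 137, 135, 132, 135, 133, 133, 134, 136, 137, 138, 137, 133, 132, 132, 130, 129, 133, 134, 131, 26, 21, 122, 132, 132, 137, 139, 139, 139, 136, 134, 134, 131, 129, 128, 129, 135, 136, 134, 136, 135, 136, 158, 213, 230]
0.0275 [134, 135, 136, 135, 137, 135, 135, 135, 138, 136, 134, 134, 132, 134, 135, 138, 137, 138, 135, 132, 133, 130, 129, 132, 135, 132, 28, 22, 125, 131, 133, 138, 139, 136, 135, 134, 133, 131, 130, 129, 131, 136, 136, 134, 136, 135, 135, 141, 224, 233, 233]
0.029 [134, 134, 133, 135, 135, 135, 136, 136, 134, 136, 137, 134, 135, 134, 134, 136, 137, 137, 136, 132, 130, 130, 128, 131, 132, 132, 49, 36, 126, 131, 133, 138, 139, 138, 135, 134, 135, 131, 130, 130, 135, 135, 135, 135, 137, 137, 138, 138, 183, 232, 229]
angles [np.int64(-75), np.int64(-72), np.int64(-69), np.int64(-66), np.int64(-63), np.int64(-60), np.int64(-57), np.int64(-54), np.int64(-51), np.int64(-48), np.int64(-45), np.int64(-42), np.int64(-39), np.int64(-36), np.int64(-33), np.int64(-30), np.int64(-27), np.int64(-24), np.int64(-21), np.int64(-18), np.int64(-15), np.int64(-12), np.int64(-9), np.int64(-6), np.int64(-3), np.int64(0), np.int64(3), np.int64(6), np.int64(9), np.int64(12), np.int64(15), np.int64(18), np.int64(21), np.int64(24), np.int64(27), np.int64(30), np.int64(33), np.int64(36), np.int64(39), np.int64(42), np.int64(45), np.int64(48), np.int64(51), np.int64(54), np.int64(57), np.int64(60), np.int64(63), np.int64(66), np.int64(69), np.int64(72), np.int64(75)] centre px [280.5166 244.4784]
t 17.55 turn 2.013 rad  Tz 0.141  q6 0.506 [-0.4694 -4.3408  0.2778] [0.5382 0.1802 0.1096]
```

The tick is clearly visible, and the slip is about 5° (elastic, below the crest). I'll use it to guide the remaining turn.

```bash
cat > slip.py <<'E'
from h import *
s=arm.get_state(); im=arm.snapshot("wrist")[:,:,::-1].copy(); c=cam("wrist",s)
w,x,y,z=s["orientation"]; Rt=R.from_quat([x,y,z,w]).as_matrix(); yw=np.degrees(np.arctan2(Rt[1,0],Rt[0,0]))
g=cv2.cvtColor(im,cv2.COLOR_BGR2GRAY).astype(np.float32); A=np.arange(-20,60.5,.5)
P=np.array([proj(c,[.5378+.0275*np.cos(np.radians(yw+a)),.1805+.0275*np.sin(np.radians(yw+a)),.0797]) for a in A],np.float32)
v=cv2.remap(g,P[:,:1],P[:,1:],1).ravel(); d=v<80
print("tick lag deg %.1f rad %.3f n %d"%(A[d].mean(),np.radians(A[d].mean()),d.sum()),"turn %.3f Tz %.3f t %.2f"%(np.radians((-82.5-yw+5)%360-5),s["ft_torque"][2],s["clock"]))
E
python3 slip.py
python3 -m inch '{"xyz":[[0,0,0]],"rotation":[[0,0,0.8]],"claw":[-1]}' >/dev/null; python3 slip.py
python3 -m inch '{"xyz":[[0,0,0]],"rotation":[[0,0,0.8]],"claw":[-1]}' >/dev/null; python3 slip.py
```

```text
tick lag deg 5.2 rad 0.092 n 12 turn 2.013 Tz 0.141 t 17.55
tick lag deg 6.2 rad 0.109 n 12 turn 2.073 Tz 0.506 t 17.70
tick lag deg 7.2 rad 0.127 n 12 turn 2.143 Tz 0.547 t 17.85
```

```bash
python3 -m inch '{"xyz":[[0,0,0]],"rotation":[[0,0,0.8]],"claw":[-1]}' >/dev/null; python3 slip.py
python3 -m inch '{"xyz":[[0,0,0]],"rotation":[[0,0,0.8]],"claw":[-1]}' >/dev/null; python3 slip.py
python3 -m inch '{"xyz":[[0,0,0]],"rotation":[[0,0,0.8]],"claw":[-1]}' >/dev/null; python3 slip.py
```

```text
tick lag deg 10.8 rad 0.188 n 12 turn 2.213 Tz 0.362 t 18.00
tick lag deg 15.0 rad 0.262 n 13 turn 2.283 Tz 0.184 t 18.15
tick lag deg 19.5 rad 0.340 n 13 turn 2.353 Tz 0.108 t 18.30
```

The clutch is slipping now, one to one, with torque falling. I'll carry on over the crest to the first rest (about 0.52 slip, well short of a second click).

```bash
python3 -m inch '{"xyz":[[0,0,0]],"rotation":[[0,0,0.8]],"claw":[-1]}' >/dev/null; python3 slip.py
python3 -m inch '{"xyz":[[0,0,0]],"rotation":[[0,0,0.8]],"claw":[-1]}' >/dev/null; python3 slip.py
python3 -m inch '{"xyz":[[0,0,0]],"rotation":[[0,0,0.6]],"claw":[-1]}' >/dev/null; python3 slip.py
```

```text
tick lag deg 28.0 rad 0.489 n 13 turn 2.423 Tz 0.054 t 18.45
tick lag deg 33.2 rad 0.580 n 12 turn 2.492 Tz 0.177 t 18.60
tick lag deg 36.0 rad 0.628 n 13 turn 2.544 Tz 0.409 t 18.75
```

The first click is passed and torque is starting to rise again. I'll stop, ease back about 3° to the rest, and release.

```bash
python3 -m inch '{"xyz":[[0,0,0],[0,0,0]],"rotation":[[0,0,-0.6],[0,0,-0.6]],"claw":[-1,-1]}' >/dev/null; python3 slip.py
python3 -m inch '{"xyz":[[0,0,0],[0,0,0],[0,0,0],[0,0,0]],"rotation":[[0,0,0],[0,0,0],[0,0,0],[0,0,0]],"claw":[-0.6,-0.2,0,0]}'; python3 slip.py
python3 -m inch '{"xyz":[[0,0,-0.4],[0,0,-1.2],[0,0,-2.2],[0,0,-3.2],[0,0,-4],[0,0,-4.6],[0,0,-5],[0,0,-5],[0,0,-5]],"rotation":[[0,0,0],[0,0,0],[0,0,0],[0,0,0],[0,0,0],[0,0,0],[0,0,0],[0,0,0],[0,0,0]],"claw":[0,0,0,0,0,0,0,0,0]}'
python3 - <<'E'
from h import *
s=arm.get_state(); print(s["position"])
i=arm.snapshot("wrist")[:,:,::-1].copy(); t=arm.snapshot("top")[:,:,::-1].copy()
c=cam("wrist",s); print(proj(c,[.5378,.1805,.12]),proj(c,[.5305,.23,.018]))
cv2.imwrite("pics/fin_w.png",i); cv2.imwrite("pics/fin_t.png",t)
a=cv2.resize(i[140:400,130:430],None,fx=1.5,fy=1.5,interpolation=cv2.INTER_CUBIC); b=cv2.resize(t[120:310,100:270],None,fx=2,fy=2,interpolation=cv2.INTER_CUBIC)
cv=np.zeros((390,800,3),np.uint8); cv[:a.shape[0],:450]=a; cv[:b.shape[0],455:455+b.shape[1]]=b; cv2.imwrite("pics/final.png",cv)
E
```

```text
tick lag deg 36.0 rad 0.628 n 13 turn 2.490 Tz 0.245 t 19.00
clock: 19.45
position: [0.5382, 0.1812, 0.1095]
orientation: [0.0, 0.386, 0.922, 0.0]
wrist_force: [-0.2, -0.6, 0.0]
grip_width: 0.0427
finger_force: 0.0
tick lag deg 38.0 rad 0.663 n 13 turn 2.495 Tz -0.016 t 19.45
clock: 20.4
position: [0.5379, 0.181, 0.3088]
orientation: [-0.0, 0.386, 0.922, 0.0]
wrist_force: [0.3, -0.0, -0.8]
grip_width: 0.0427
finger_force: 0.0
[0.5379 0.181  0.3088]
[279.1794 185.1158] [301.5449 138.7299]
```

View pics/final.png

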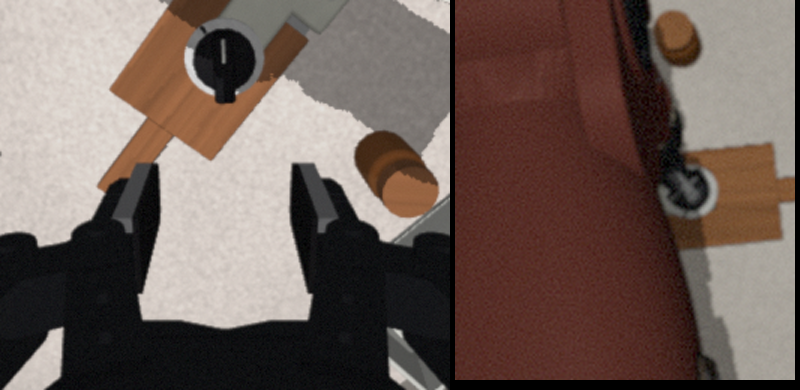

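The board is still home, with its front edge under the arm. The tick at (203,28) now sits well counter-clockwise of the white line at (222,50), as expected for one click. I'll quantify the slip against the original line–tick offset, and check that the screw holds.

```bash
cat > fin.py <<'E'
from h import *
import pickle
def meas(im,s,z0=.13):
    c=cam("wrist",s); g=cv2.cvtColor(im,cv2.COLOR_BGR2GRAY).astype(np.float32); A=np.arange(-180,180,.5)
    def samp(r,z): 
        P=np.array([proj(c,[.5378+r*np.cos(np.radians(a)),.1805+r*np.sin(np.radians(a)),z]) for a in A],np.float32); return cv2.remap(g,P[:,:1],P[:,1:],1).ravel()
    v=np.max([samp(.0265,.0797),samp(.028,.0797)],0)
    # tick: narrow dark minimum
    n=cv2.blur(v.reshape(1,-1),(41,1)).ravel()-cv2.blur(v.reshape(1,-1),(7,1)).ravel(); i=np.where(v<80)[0]
    runs=[r for r in np.split(i,np.where(np.diff(i)>1)[0]+1) if 5<=len(r)<=20]
    print("tick",[A[r].mean() for r in runs])
    # line: bright pixels inside the black bar top
    p=proj(c,[.5378,.1805,.129]); m=np.zeros_like(g,np.uint8); 
    for rr in np.linspace(.004,.02,9):
        for a in A[::4]:
            q=proj(c,[.5378+rr*np.cos(np.radians(a)),.1805+rr*np.sin(np.radians(a)),.1295]); m[int(q[1]),int(q[0])]=1
    ys,xs=np.where((cv2.dilate(m,np.ones((3,3)))>0)&(g>95)&(g<256)); w=np.array([plane(c,(x,y),.1295)[:2] for x,y in zip(xs,ys)],np.float32)
    l=cv2.fitLine(w,2,0,.01,.01).ravel(); d=l[:2]*np.sign((l[2:]-[.5378,.1805])@l[:2]); print("line yaw",np.degrees(np.arctan2(d[1],d[0])),len(w),"mean",l[2:])
E
python3 - <<'E'
from fin import *
for n in("w6","w7"): print(n); meas(cv2.imread(f"pics/{n}.png"),pickle.load(open(n+".pkl","rb")))
s=arm.get_state(); im=arm.snapshot("wrist")[:,:,::-1].copy(); print("now",s["clock"]); meas(im,s)
E
python3 -m inch '{"xyz":[[0,0,0],[0,0,0],[0,0,0],[0,0,0],[0,0,0],[0,0,0],[0,0,0],[0,0,0],[0,0,0],[0,0,0]],"rotation":[[0,0,0],[0,0,0],[0,0,0],[0,0,0],[0,0,0],[0,0,0],[0,0,0],[0,0,0],[0,0,0],[0,0,0]],"claw":[0,0,0,0,0,0,0,0,0,0]}' | head -1
python3 - <<'E'
from fin import *
s=arm.get_state(); im=arm.snapshot("wrist")[:,:,::-1].copy(); print("now",s["clock"]); meas(im,s)
E
```

```text
w6
tick [np.float64(-83.0)]
line yaw -177.73917766776236 200 mean [0.5362 0.1879]
w7
tick [np.float64(-83.0), np.float64(133.75)]
line yaw -3.785852102522047 178 mean [0.5384 0.1878]
now 20.5
tick [np.float64(171.75)]
line yaw -139.6641882140382 222 mean [0.5417 0.1723]
clock: 21.55
now 21.55
tick [np.float64(171.75)]
line yaw -139.4431000791689 228 mean [0.5409 0.1725]
```

```bash
python3 - <<'E'
from fin import *
s=arm.get_state(); im=cv2.imread("pics/fin_w.png"); c=cam("wrist",s)
def L(c,a,b):
    P,Q=plane(c,a,.1295),plane(c,b,.1295); d=P-Q; print(P[:2],Q[:2],np.degrees(np.arctan2(d[1],d[0])))
for n,st,box in(("w6",pickle.load(open("w6.pkl","rb")),(262,232,12,26)),("w7",pickle.load(open("w7.pkl","rb")),(261,192,12,26)),("fin_w",s,(271,160,14,26))):
    i=cv2.cvtColor(cv2.imread(f"pics/{n}.png"),cv2.COLOR_BGR2GRAY); x,y,w,h=box; sub=i[y:y+h,x:x+w]; m=(sub>70).astype(np.uint8)
    k,lab,stt,_=cv2.connectedComponentsWithStats(m); j=1+np.argmax(stt[1:,4]); ys,xs=np.where(lab==j); c=cam("wrist",st)
    wt=np.array([plane(c,(a+x,b+y),.1295)[:2] for a,b in zip(xs,ys)],np.float32); l=cv2.fitLine(wt,2,0,.01,.01).ravel(); print(n,stt[j],np.degrees(np.arctan2(-abs(l[1]),l[0]*-np.sign(l[1]))),l[2:])
E
```

```text
w6 [ 5  6  2 13 26] -83.20337 [0.5394 0.1659]
w7 [ 5  6  2 14 28] -83.25464 [0.5394 0.1666]
fin_w [ 6  6  3 16 32] -44.553886 [0.5276 0.1898]
```

The screw holds steady. The knob is about 0.6 rad past it, which is exactly one click (crest 0.26, next crest 0.78). The gripper is clear, so I'm handing in.

```bash
python3 -c "
from cell import arm
print(arm.finish_job())"
```

```text
the job is handed in; nothing more can be done
None
```

I slid the board fully home and square against the stop, turned the clamp knob clockwise to its first click and stopped there, then let go of everything and handed the job in at about 22 s; the verdict was not shown.

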